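Heft two closed boxes, return the empty one and present the full one

ROBOT

A 6-joint arm with a two-finger parallel gripper is mounted at the origin on the work surface. World frame = base frame: x ahead of the robot, y to its left, z up, the work surface at z = 0. Lengths are in m, angles in rad, forces in N, time in s.
With the tool pointing down it reaches from about 0.3 to 0.85 m from the base axis. Payload 4.2 kg.
Tool frame: the origin (TCP) lies at the very end of the fingers, on their centre line; the grasp point (between the pads) lies 19 mm behind it; z points along the fingers, y is the direction in which the jaws open and shut (so a half turn about z gives the same grasp; the last joint's range is limited). The gripper opens to 91 mm and grips with 3 to 60 N. Pads are 32 mm wide; open, the fingers measure 118 mm over their backs; the gripper's body (76 mm by 178 mm) begins 60 mm behind the grasp point.
Start: joints at [1.129, 0.32, 1.565, -0, 1.257, -0.02], TCP at [0.235, 0.525, 0.214] pointing down, gripper open.
Joint ranges: [-3.11, 3.11], [-0.84, 2.01], [0.21, 2.61], [-1.34, 4.49], [0.05, 2.63], [-2.56, 2.56]. Speed limits (rad/s): [2.57, 2.57, 3.14, 3.14, 3.14, 3.14].

INTERFACE

Orientations are given as a rotation vector (axis times angle).
In Python, from plant import r, imaging, workorder gives the robot as it stands. The module is installed in compiled form; this text tells all that it offers.
- The arm moves only by the tool move_arm, never from a script. Its argument "targets" is a list of rows, each a list of 5 numbers: the opening, from 0 (shut) to 1 (fully open), then the shift along the tool's x, y, z in cm, then the turn about the tool's z in degrees. In form: [[jaw, tx, ty, tz, turn], ...]. A call has 1 to 8 rows; each row is the pose to reach, as a shift and turn from the pose commanded when the call began, along the tool's axes at that moment; what a row does not reach only later rows make up. A row lasts 1/8 s, in which the tool goes at most 62.5 mm and 10.7 degrees, less where a joint would pass 70% of its speed; a pose out of reach is approached as far as the arm can. A call with a gripper value outside its range is refused whole. The fingers move at their own pace and stop on an object; "newtons" is the grip in N (left out, the last holds). Time passes only in rows, so rows that repeat a pose let the fingers close. It gives the time, the measured TCP pose, the force and the opening at its end, in the units of the state.
- r.read_state(): the state, without advancing time (a new reading comes with each control period).
- imaging.camera(name): name is "side" or "top"; returns (picture, depth): 480x640x3 uint8, red, green, blue; 480x640 float32, m along the optical axis (not along the pixel's ray), 0 where there is no reading.
- imaging.calibration(name): a dict with "K" (3x3 intrinsics, pixels), "rvec" (rotation vector, rad) and "tvec" (3), from world to camera coordinates, as OpenCV has them. Camera axes: x right, y down, z forward; pixel columns grow to the right and rows downward; lengths in m; the calibration is good to about 2 mm. A picture is of the moment at which its call begins. calibration takes no time and is no camera call.
- workorder.close_job(): hands the job in, once; it reports no verdict.
The state is a dict: "time": time; "q": joint angles; "qvel": joint speeds; "joint_torque": joint torques, N m; "tcp_pos": TCP position; "tcp_rot": TCP orientation; "wrist_force": force on the tool from outside, world axes, zero at the start; "wrist_torque": the same for the moment, N m; "opening": finger opening in m.
Only numpy, scipy, OpenCV 4.12 (cv2) and the standard library are available. Lean on these libraries where they do the work, as an engineer would, in place of code of your own. Each camera call takes 0.05 s, during which the arm holds its last target.

TASK

Two closed wooden boxes that look the same stand in the low-framed stock tray: one holds a jade seal stone, the other only a foam insert. Find out by lifting them which is the heavier; set the lighter one down upright in the returns tray (do not drop it, and let go of it), then pick up the heavier one and hold it up to the customer, upright and still, over the middle of the grey presentation pad, its underside about 10 cm above the pad, and finish while still holding it there. Do not tip either box over, and leave the bangle, the gourd carving and the stone slab where they lie.

Things in the scene. Friction and masses are not known exactly. Their poses are not given: they have to be found in the camera images.
- box_1_centre (a point): one of two boxes that look alike: a closed, latched square wooden box, 58 x 58 mm, 60 mm high, flat smooth sides. This point is its centre, 30 mm above its underside; z is up through the lid, x and y are square to the sides. At the start it stands in the stock tray, yaw within 0.4 rad of the tray's. Which box is the heavier changes from time to time. The contents have about 3 mm of play
- box_2_centre (a point): the other box, the same in shape, size (58 x 58 mm, 60 mm high) and looks as box_1; this point is its centre, 30 mm above its underside. The weights are not known beforehand: the box with the stone weighs at least twice as much as the other and at least 130 g more; both weigh under 0.4 kg
- stock_tray: fixed stock tray in which the two boxes stand 115 mm or more apart (centre to centre) along its x axis: white floor 4 mm above the counter in a red-wood frame, 280 mm (x) x 180 mm (y) outside, frame 10 mm wide and 12 mm high. Origin at the centre of its underside, on the counter (z = 0)
- returns_tray: fixed open wooden tray, empty at the start, 180 mm (x) x 170 mm (y) outside, walls 6 mm thick and 28 mm high, floor 6 mm thick (a box set in it has its centre 36 mm above the counter). Origin at the centre of its underside, on the counter (z = 0). It is on the right or on the left, the stock tray on the other side
- pad_top (a point): centre of the top face of the fixed grey presentation pad, 140 mm (x) x 120 mm (y), 6 mm thick, lying on the counter between the trays
- bangle: bystander: loose lilac jade bangle, 76 mm across, 12 mm high, lying on the counter on the robot's side of the pad. Origin at its centre, on the counter
- gourd: bystander: loose carved wooden gourd with a ring handle, 125 mm long, 27 mm high, lying on the counter beyond the trays. Origin under the centre of its large bulb, on the counter
- slab: bystander: loose grey stone slab, about 120 x 90 x 18 mm, lying on the counter beyond the trays. Origin at the centre of its underside
Mind the look-alikes: they are no part of the job. Leave any green look-alike of the part that bears box_1_centre alone.

How it is judged:
By the outcome, as a careful person would: the job done as asked, in the order asked, and still so for the second after the job is handed in, while the arm keeps its last pose, push and grip.
It also fails if it takes over 72 s, if anything falls off the work surface, if the arm or the gripper's body presses on something with over 40 N, if the wrist force passes 120 N, or if a joint passes its speed limit or range.

## Working session

There is one attempt and no reset: what is moved stays moved. The work goes in short steps, Python scripts to look and compute and a tool call to move; the robot and the scene stay as the last step left them, time stands still between calls to the robot, and variables do not carry over. Pictures are saved under pics/ and viewed, and the job is handed in when it is done.

Besides the shell and the picture viewer there is one more tool, called after "Emit:" by a JSON object that holds its "fn" and its "kwargs". move_arm: Moves the arm, as the interface text tells. Its arguments: {"type":"object","properties":{"targets":{"type":"array"},"newtons":{"type":"number"}},"required":["targets"]}

```bash
mkdir -p pics; cat > h.py <<'E'
import numpy as np, cv2
from plant import r, imaging, workorder
def look(name,tag):
    p,d=imaging.camera(name); cv2.imwrite(f'pics/{tag}.png',p[:,:,::-1]); np.save(f'pics/{tag}.npy',d); return p,d
def world(name,d):
    c=imaging.calibration(name);K=c['K'];R=cv2.Rodrigues(np.array(c['rvec'],float))[0];t=np.array(c['tvec'],float).ravel()
    v,u=np.mgrid[0:480,0:640]
    P=np.stack([(u-K[0][2])/K[0][0]*d,(v-K[1][2])/K[1][1]*d,d],-1)
    W=(P-t)@R; W[d==0]=np.nan
    return W
E
python3 - <<'E'
from h import *
for n in('top','side'):
    look(n,n+'0'); c=imaging.calibration(n); print(c)
print(r.read_state())
E
```

```text
{'K': array([[518.77329992,   0.        , 324.84281156],
       [  0.        , 518.77329992, 245.28072819],
       [  0.        ,   0.        ,   1.        ]]), 'rvec': array([ 2.13278988, -2.18258261,  0.11938413]), 'tvec': array([0.0555143 , 0.59197222, 1.01999856])}
{'K': array([[438.17477478,   0.        , 323.74232413],
       [  0.        , 438.17477478, 233.28698573],
       [  0.        ,   0.        ,   1.        ]]), 'rvec': array([ 2.0449052 , -0.40198108,  0.22528228]), 'tvec': array([-0.52695864,  0.19227153,  0.5713341 ])}
{'time': 0.1, 'q': array([ 1.12902821e+00,  3.20247994e-01,  1.56556275e+00,  2.28098946e-05,
        1.25739525e+00, -2.00256712e-02]), 'qvel': array([ 0.00042994, -0.00133031, -0.00300873, -0.00059109,  0.00097659,
       -0.0015695 ]), 'joint_torque': array([ 3.10062014e-04, -4.13332379e+01, -2.32510239e+01,  7.27769919e-02,
        4.22813545e-02, -3.38178313e-05]), 'tcp_pos': array([0.23518872, 0.52420358, 0.21319063]), 'tcp_rot': array([-6.57501664e-01, -3.07161807e+00,  2.45886624e-03]), 'wrist_force': array([-0.0332739 ,  0.51852201, -0.05042689]), 'wrist_torque': array([ 0.03944395, -0.01345875,  0.01534551]), 'opening': 0.09098677694562322}
```

View pics/top0.png

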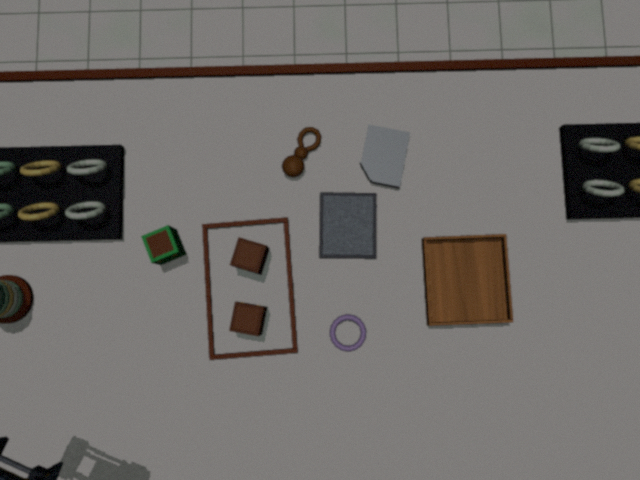

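View pics/side0.png

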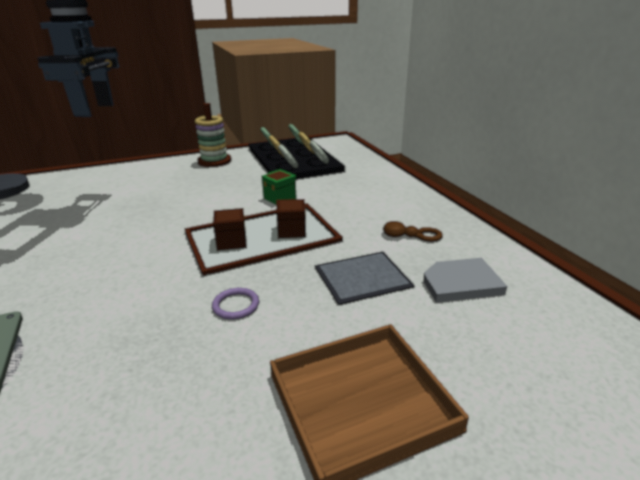

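The top view shows brown boxes at about (250,256) and (248,319) in the red-framed tray. The pad is at (348,225), the returns tray at (467,280), the bangle at (348,332) and the green look-alike at (164,245). Next I measure.

```bash
python3 - <<'E'
from h import *
d=np.load('pics/top0.npy'); W=world('top',d)
def comp(lo,hi,roi,mn=50):
    u0,v0,u1,v1=roi
    m=np.zeros(d.shape,np.uint8); z=W[...,2]
    m[v0:v1,u0:u1]=((z>lo)&(z<hi))[v0:v1,u0:u1]
    n,l,s,c=cv2.connectedComponentsWithStats(m)
    for i in range(1,n):
        if s[i,4]<mn: continue
        P=W[l==i]; q=P[:,:2].astype(np.float32)
        print(s[i],'zmed',np.median(P[:,2]).round(4),'rect',[np.round(x,4) for x in cv2.minAreaRect(q)])
print('boxes');comp(.056,.075,(195,200,310,370))
print('green');comp(.03,.12,(130,210,195,280))
print('stockframe');comp(.0085,.03,(195,205,310,370))
print('returns');comp(.022,.04,(410,225,520,335))
print('pad');comp(.003,.012,(312,188,384,264))
print('bangle');comp(.005,.02,(320,300,380,360))
for p in[(210,290),(330,290),(348,225),(467,280),(250,290)]: print(p,W[p[1]-3:p[1]+4,p[0]-3:p[0]+4].reshape(-1,3).mean(0).round(4))
# colour pad
p=cv2.imread('pics/top0.png'); 
g=p.max(2)<130; m=np.zeros(d.shape,np.uint8); m[188:264,312:384]=g[188:264,312:384]
n,l,s,c=cv2.connectedComponentsWithStats(m); i=1+s[1:,4].argmax(); P=W[l==i]; print('padcol',s[i],cv2.minAreaRect(P[:,:2].astype(np.float32)),np.median(P[:,2]))
E
```

```text
boxes
[229 237  37  37 878] zmed 0.0655 rect [array([0.5741, 0.1955]), array([0.0591, 0.0579]), np.float64(72.2671)]
[229 302  35  35 916] zmed 0.0655 rect [array([0.4497, 0.1986]), array([0.0585, 0.0581]), np.float64(78.5849)]
green
[ 141  225   42   39 1036] zmed 0.0612 rect [array([0.601 , 0.3709]), array([0.0598, 0.0592]), np.float64(21.3931)]
stockframe
[ 202  217   96  143 2188] zmed 0.013 rect [array([0.5126, 0.2017]), array([0.2803, 0.1807]), np.float64(3.3389)]
returns
[ 423  234   90   92 1123] zmed 0.028 rect [array([ 0.5182, -0.2452]), array([0.18 , 0.171]), np.float64(1.0013)]
pad
[ 314  190   65   73 3698] zmed 0.0074 rect [array([ 0.6357, -0.0023]), array([0.1524, 0.1346]), np.float64(0.2656)]
bangle
[328 314  38  38 580] zmed 0.0119 rect [array([4.155e-01, 4.000e-04]), array([0.0744, 0.0735]), np.float64(42.9864)]
(210, 290) [0.5087 0.2813 0.0092]
(330, 290) [0.5033 0.0334 0.0012]
(348, 225) [nan nan nan]
(467, 280) [ 0.5173 -0.2502  0.0065]
(250, 290) [0.5069 0.1992 0.0053]
padcol [ 312  188   72   76 5445] ((nan, nan), (0.0, 0.0), 0.0) nan
```

```bash
cat >> h.py <<'E'
from scipy.spatial.transform import Rotation as Ro
def go(xyz,yjaw=None,s=None):
    """shift cm / turn deg to TCP xyz with jaw axis at world angle yjaw (deg, mod 180)"""
    s=s or r.read_state(); R=Ro.from_rotvec(s['tcp_rot']).as_matrix()
    sh=R.T@(np.array(xyz)-s['tcp_pos'])*100
    a=np.degrees(np.arctan2(R[1,1],R[0,1])); 
    t=None if yjaw is None else -((yjaw-a+90)%180-90)
    print('tcp',s['tcp_pos'].round(4),'jaw',a.round(2),'shift',sh.round(2),'turn',t,'tilt',np.degrees(np.arccos(-R[2,2])).round(2),'q',s['q'].round(2))
E
python3 - <<'E'
from h import *
for y in(-17.7,72.3): go((.574,.1955,.15),y)
for y in(-11.4,78.6): go((.4497,.1986,.15),y)
# pad by colour + plane z=.006
p=cv2.imread('pics/top0.png')[188:264,312:384].astype(int)
m=(p.mean(2)<115).astype(np.uint8)
c=imaging.calibration('top');K=c['K'];R=cv2.Rodrigues(c['rvec'])[0];t=c['tvec']
v,u=np.nonzero(m); n,l,s,_=cv2.connectedComponentsWithStats(m); i=1+s[1:,4].argmax(); v,u=np.nonzero(l==i)
ray=np.stack([(u+312-K[0,2])/K[0,0],(v+188-K[1,2])/K[1,1],np.ones(len(u))],-1)@R
o=-R.T@t; P=o+ray*((.006-o[2])/ray[:,2])[:,None]
print('pad',cv2.minAreaRect(P[:,:2].astype(np.float32)))
E
```

```text
tcp [0.2352 0.5242 0.2132] jaw 65.84 shift [-44.37 -16.11   6.34] turn 83.535536364324 tilt 0.09 q [ 1.13  0.32  1.57  0.    1.26 -0.02]
tcp [0.2352 0.5242 0.2132] jaw 65.84 shift [-44.37 -16.11   6.34] turn -6.4644636356759975 tilt 0.09 q [ 1.13  0.32  1.57  0.    1.26 -0.02]
tcp [0.2352 0.5242 0.2132] jaw 65.84 shift [-32.9  -20.92   6.35] turn 77.235536364324 tilt 0.09 q [ 1.13  0.32  1.57  0.    1.26 -0.02]
tcp [0.2352 0.5242 0.2132] jaw 65.84 shift [-32.9  -20.92   6.35] turn -12.764463635675995 tilt 0.09 q [ 1.13  0.32  1.57  0.    1.26 -0.02]
pad ((0.6387532949447632, -0.006790265440940857), (0.12454310059547424, 0.14442314207553864), 88.60108184814453)
```

Emit:
{"fn": "move_arm", "kwargs": {"targets": [[1, -44.4, -16.1, 6.3, -6.5], [1, -44.4, -16.1, 6.3, -6.5], [1, -44.4, -16.1, 6.3, -6.5], [1, -44.4, -16.1, 6.3, -6.5], [1, -44.4, -16.1, 6.3, -6.5], [1, -44.4, -16.1, 6.3, -6.5], [1, -44.4, -16.1, 6.3, -6.5], [1, -44.4, -16.1, 6.3, -6.5]]}}

```text
time: 1.1
tcp_pos: [0.576, 0.1935, 0.1499]
tcp_rot: [-0.486, -3.103, 0.001]
wrist_force: [0.1, 0.9, 0.3]
opening: 0.0908
```

Emit:
{"fn": "move_arm", "kwargs": {"targets": [[1, 0, 0, 0, 0], [1, 0, 0, 0, 0], [1, 0, 0, 0, 0]]}}

```text
time: 1.48
tcp_pos: [0.5737, 0.197, 0.1512]
tcp_rot: [-0.48, -3.105, -0.0]
wrist_force: [-0.7, 1.5, 0.0]
opening: 0.0911
```

```bash
python3 - <<'E'
from h import *
go((.574,.1955,.022),72.3); look('top','top1'); look('side','side1'); print(r.read_state()['wrist_force'],r.read_state()['time'])
E
```

```text
tcp [0.5737 0.197  0.1512] jaw 72.42 shift [-0.07 -0.14 12.92] turn 0.12084053664024452 tilt 0.02 q [ 0.31  0.41  1.58  0.    1.14 -0.95]
[-1.1198318   0.03226134 -0.44558751] 1.575
```

View pics/top1.png

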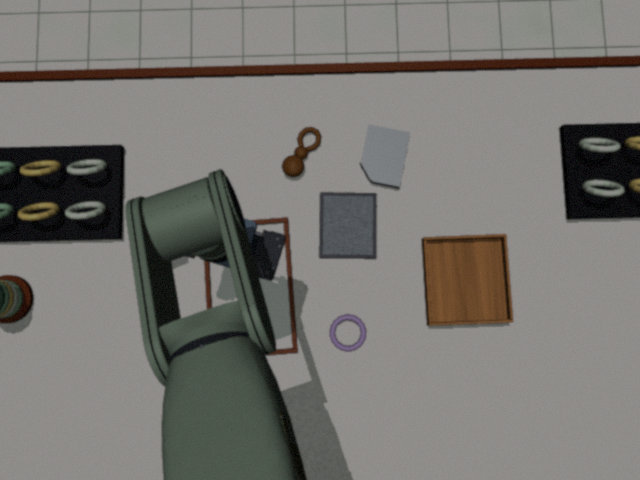

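View pics/side1.png

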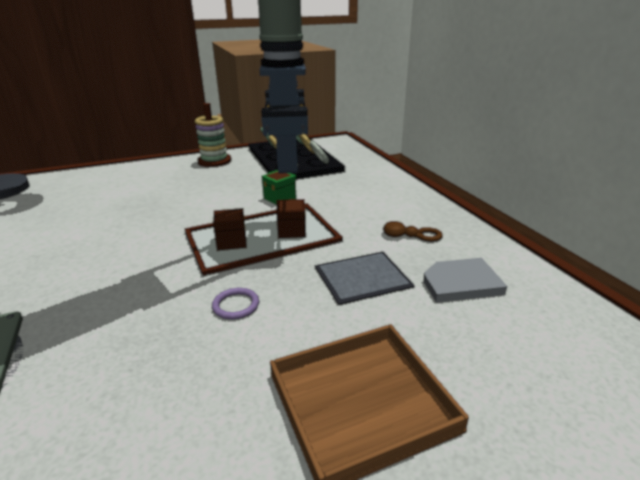

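The side view shows the gripper above the far box at (291,205), and nothing has been disturbed. I'll descend.

Emit:
{"fn": "move_arm", "kwargs": {"targets": [[1, -0.1, -0.1, 4, 0], [1, -0.1, -0.1, 8, 0], [1, -0.1, -0.1, 10.5, 0], [1, -0.1, -0.1, 12, 0], [1, -0.1, -0.1, 12.9, 0], [1, -0.1, -0.1, 12.9, 0], [1, -0.1, -0.1, 12.9, 0]]}}

```text
time: 2.45
tcp_pos: [0.576, 0.195, 0.023]
tcp_rot: [0.482, 3.103, 0.002]
wrist_force: [0.0, 0.2, 0.4]
opening: 0.0912
```

Emit:
{"fn": "move_arm", "kwargs": {"targets": [[0, 0, 0, 0, 0], [0, 0, 0, 0, 0], [0, 0, 0, 0, 0], [0, 0, 0, 0, 0], [0, 0, 0, 0, 0], [0, 0, 0, 0, 0]], "newtons": 20}}

```text
time: 3.2
tcp_pos: [0.5752, 0.1945, 0.0221]
tcp_rot: [-0.482, -3.104, 0.0]
wrist_force: [-0.4, -1.5, 2.2]
opening: 0.0581
```

Gripped: the opening is 58 mm. Now lift 6 cm and weigh.

Emit:
{"fn": "move_arm", "kwargs": {"targets": [[0, 0, 0, -0.7, 0], [0, 0, 0, -2, 0], [0, 0, 0, -3.5, 0], [0, 0, 0, -5, 0], [0, 0, 0, -6, 0], [0, 0, 0, -6, 0], [0, 0, 0, -6, 0], [0, 0, 0, -6, 0]]}}

```text
time: 4.2
tcp_pos: [0.5748, 0.1946, 0.0813]
tcp_rot: [-0.482, -3.103, 0.001]
wrist_force: [0.8, -0.3, -1.6]
opening: 0.058
```

```bash
cat >> h.py <<'E'
def weigh(n=12):
    F=[];T=[]
    for i in range(n):
        imaging.camera('side'); s=r.read_state(); F.append(s['wrist_force']); T.append(s['joint_torque'])
    print('F',np.mean(F,0).round(3),'sd',np.std(F,0).round(2),'tau',np.mean(T,0).round(3)[:5],s['time'],s['opening'],s['tcp_pos'])
E
python3 -c "
from h import *
weigh(); look('side','side2')"
```

```text
F [ 0.079  0.    -1.254] sd [0.53 0.48 0.37] tau [-0.0000e+00 -4.7030e+01 -2.0388e+01  1.3000e-02  8.8000e-02] 4.8 0.058148193663386125 [0.57525563 0.19470531 0.08195029]
```

View pics/side2.png

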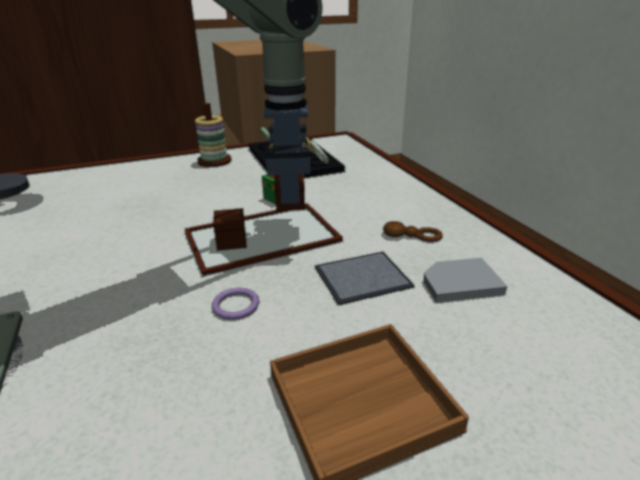

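The box is held clear of the tray and reads about 1.25 N. I'll put it back and weigh the other one.

Emit:
{"fn": "move_arm", "kwargs": {"targets": [[0, 0, 0, 2, 0], [0, 0, 0, 4, 0], [0, 0, 0, 5, 0], [0, 0, 0, 5.6, 0], [0, 0, 0, 5.9, 0], [0, 0, 0, 5.9, 0], [0, 0, 0, 5.9, 0]]}}

```text
time: 5.72
tcp_pos: [0.5756, 0.1948, 0.0235]
tcp_rot: [0.482, 3.103, 0.001]
wrist_force: [0.1, -0.5, -1.2]
opening: 0.0581
```

Emit:
{"fn": "move_arm", "kwargs": {"targets": [[1, 0, 0, 0, 0], [1, 0, 0, 0, 0], [1, 0, 0, 0, 0], [1, 0, 0, 0, 0], [1, 0, 0, -2, 0], [1, 0, 0, -7, 0], [1, 0, 0, -12, 0], [1, 0, 0, -12, 0]]}}

```text
time: 6.72
tcp_pos: [0.5779, 0.1956, 0.1477]
tcp_rot: [0.481, 3.096, 0.007]
wrist_force: [-0.4, 0.1, -0.7]
opening: 0.0913
```

```bash
python3 -c "
from h import *
weigh(); go((.4497,.1986,.142),78.6)"
```

```text
F [-0.169  0.073 -0.136] sd [0.52 0.41 0.4 ] tau [ 1.0000e-03 -4.5806e+01 -2.2100e+01  1.4000e-02  7.8000e-02] 7.325 0.09134163828266446 [0.57512891 0.19467391 0.14254844]
tcp [0.5751 0.1947 0.1425] jaw 72.33 shift [12.07 -3.43  0.06] turn -6.267480981938377 tilt 0.04 q [ 0.31  0.42  1.6   0.    1.13 -0.96]
```

Emit:
{"fn": "move_arm", "kwargs": {"targets": [[1, 6, -1.7, 0, -3], [1, 12.1, -3.4, 0, -6.3], [1, 12.1, -3.4, 0, -6.3], [1, 12.1, -3.4, 4, -6.3], [1, 12.1, -3.4, 8, -6.3], [1, 12.1, -3.4, 11, -6.3], [1, 12.1, -3.4, 12, -6.3], [1, 12.1, -3.4, 12, -6.3]]}}

```text
time: 8.32
tcp_pos: [0.4504, 0.1992, 0.0229]
tcp_rot: [0.311, 3.126, 0.0]
wrist_force: [-0.1, -0.8, 0.3]
opening: 0.0918
```

Emit:
{"fn": "move_arm", "kwargs": {"targets": [[1, 0, 0, 0, 0], [0, 0, 0, 0, 0], [0, 0, 0, 0, 0], [0, 0, 0, 0, 0], [0, 0, 0, 0, 0], [0, 0, 0, 0, 0], [0, 0, 0, 0, 0]], "newtons": 25}}

```text
time: 9.2
tcp_pos: [0.4494, 0.1985, 0.0232]
tcp_rot: [-0.31, -3.126, 0.001]
wrist_force: [-0.7, -2.5, 5.3]
opening: 0.058
```

Emit:
{"fn": "move_arm", "kwargs": {"targets": [[0, 0, 0, -0.7, 0], [0, 0, 0, -2, 0], [0, 0, 0, -3.5, 0], [0, 0, 0, -5, 0], [0, 0, 0, -6, 0], [0, 0, 0, -6, 0], [0, 0, 0, -6, 0], [0, 0, 0, -6, 0]]}}

```text
time: 10.2
tcp_pos: [0.4492, 0.1989, 0.0824]
tcp_rot: [-0.311, -3.125, 0.001]
wrist_force: [1.2, 0.3, -3.0]
opening: 0.0579
```

```bash
python3 -c "
from h import *
weigh(); look('side','side3');go((.4497,.1986,.022),78.6)"
```

```text
F [ 0.063  0.053 -3.227] sd [0.24 0.19 0.53] tau [ 1.0000e-03 -3.7652e+01 -1.9151e+01  1.1000e-02  8.7000e-02] 10.8 0.05805257528993846 [0.44961143 0.19902354 0.08294057]
tcp [0.4496 0.199  0.0829] jaw 78.63 shift [-0.02 -0.04  6.09] turn 0.03217096633370886 tilt 0.0 q [ 0.39  0.32  1.94  0.    0.88 -0.98]
```

View pics/side3.png

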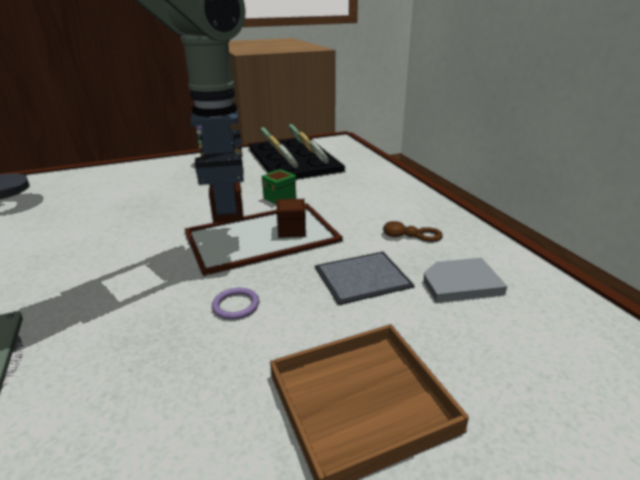

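The near box reads 3.2 N against 1.25 N for the far one, so the near box is the heavier. The picture shows it lifted and upright at (226,205). I'll put it back and fetch the far, lighter one.

Emit:
{"fn": "move_arm", "kwargs": {"targets": [[0, 0, 0, 2, 0], [0, 0, 0, 4, 0], [0, 0, 0, 5, 0], [0, 0, 0, 5.6, 0], [0, 0, 0, 5.9, 0], [0, 0, 0, 5.9, 0], [0, 0, 0, 5.9, 0]]}}

```text
time: 11.72
tcp_pos: [0.45, 0.1992, 0.0244]
tcp_rot: [0.311, 3.125, 0.001]
wrist_force: [-0.8, -0.0, -2.6]
opening: 0.0581
```

Emit:
{"fn": "move_arm", "kwargs": {"targets": [[1, 0, 0, 0, 0], [1, 0, 0, 0, 0], [1, 0, 0, 0, 0], [1, 0, 0, 0, 0], [1, 0, 0, -2, 0], [1, 0, 0, -7, 0], [1, 0, 0, -12, 0], [1, 0, 0, -12, 0]]}}

```text
time: 12.72
tcp_pos: [0.4522, 0.2001, 0.1478]
tcp_rot: [0.31, 3.118, 0.007]
wrist_force: [-0.5, -0.7, -0.0]
opening: 0.0916
```

Emit:
{"fn": "move_arm", "kwargs": {"targets": [[1, 0, 0, 0, 0], [1, 0, 0, 0, 0]]}}

```text
time: 12.98
tcp_pos: [0.4486, 0.1986, 0.1425]
tcp_rot: [-0.311, -3.123, 0.002]
wrist_force: [-0.7, 0.0, -0.7]
opening: 0.091
```

```bash
python3 -c "
from h import *
go((.5752,.1947,.1425),72.3); look('top','top4'); look('side','side4')"
```

```text
tcp [0.4486 0.1986 0.1425] jaw 78.63 shift [-12.49   2.11  -0.04] turn 6.333785356981821 tilt 0.19 q [ 0.39  0.25  1.86  0.    1.04 -0.98]
```

View pics/side4.png

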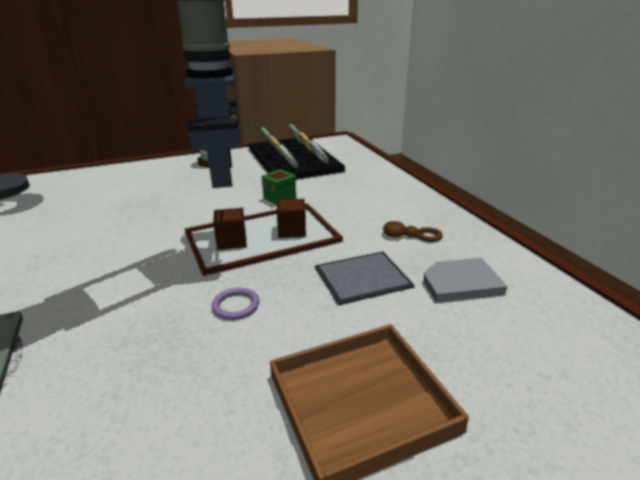

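View pics/top4.png

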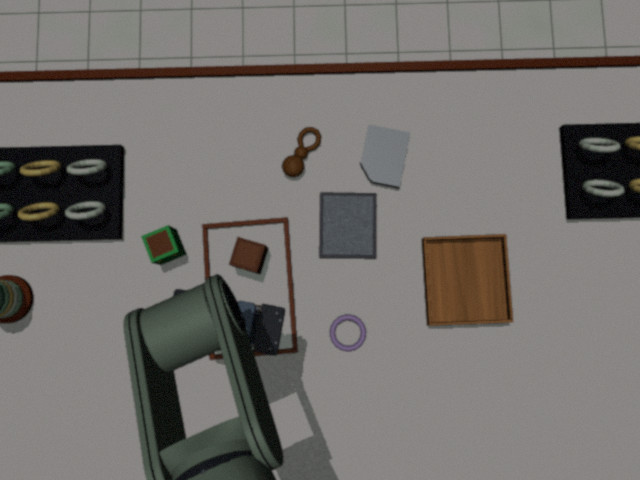

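Both boxes stand upright, at side-view (229,228) and (291,217). Grasping the far, light one.

Emit:
{"fn": "move_arm", "kwargs": {"targets": [[1, -6, 1, 0, 3], [1, -12.5, 2.1, 0, 6.3], [1, -12.5, 2.1, 0, 6.3], [1, -12.5, 2.1, 4, 6.3], [1, -12.5, 2.1, 8, 6.3], [1, -12.5, 2.1, 11, 6.3], [1, -12.5, 2.1, 12, 6.3], [1, -12.5, 2.1, 12, 6.3]]}}

```text
time: 14.08
tcp_pos: [0.5756, 0.195, 0.0237]
tcp_rot: [-0.482, -3.103, 0.001]
wrist_force: [-0.1, -0.7, 0.4]
opening: 0.0915
```

Emit:
{"fn": "move_arm", "kwargs": {"targets": [[1, 0, 0, 0, 0], [0, 0, 0, 0, 0], [0, 0, 0, 0, 0], [0, 0, 0, 0, 0], [0, 0, 0, 0, 0], [0, 0, 0, 0, 0], [0, 0, 0, 0, 0]], "newtons": 25}}

```text
time: 14.95
tcp_pos: [0.5764, 0.195, 0.0241]
tcp_rot: [0.482, 3.104, 0.0]
wrist_force: [0.0, -0.3, 2.3]
opening: 0.0579
```

Emit:
{"fn": "move_arm", "kwargs": {"targets": [[0, 0, 0, -0.7, 0], [0, 0, 0, -2, 0], [0, 0, 0, -4, 0], [0, 0, 0, -7, 0], [0, 0, 0, -10, 0], [0, 0, 0, -12, 0], [0, 0, 0, -12, 0], [0, 0, 0, -12, 0]]}}

```text
time: 15.95
tcp_pos: [0.5757, 0.1948, 0.1433]
tcp_rot: [-0.482, -3.103, 0.001]
wrist_force: [0.1, 0.1, -1.8]
opening: 0.0579
```

```bash
python3 -c "
from h import *
go((.518,-.245,.142),91); weigh(4)"
```

```text
tcp [0.5757 0.1948 0.1433] jaw 72.33 shift [ -7.85 -43.66   0.15] turn -18.665842095100956 tilt 0.07 q [ 0.31  0.42  1.59  0.    1.13 -0.96]
F [-0.2    0.053 -1.521] sd [0.12 0.48 0.41] tau [ 3.0000e-03 -4.6444e+01 -2.2409e+01  1.5000e-02  9.0000e-02] 16.15 0.05794545443022383 [0.57577173 0.1948336  0.14289135]
```

Emit:
{"fn": "move_arm", "kwargs": {"targets": [[0, -0.4, -2, 0, -1], [0, -1.1, -6, 0, -2.5], [0, -2, -11, 0, -5], [0, -2.9, -16, 0, -7], [0, -3.8, -21, 0, -9], [0, -4.7, -26, 0, -11], [0, -5.6, -31, 0, -13], [0, -6.5, -36, 0, -15.5]]}}

```text
time: 17.15
tcp_pos: [0.5285, -0.1693, 0.1435]
tcp_rot: [-0.057, -3.141, -0.001]
wrist_force: [0.0, 0.1, -0.4]
opening: 0.058
```

```bash
python3 -c "
from h import *
go((.518,-.245,.142),91)"
```

```text
tcp [ 0.5285 -0.1693  0.1435] jaw 87.91 shift [ 0.77 -7.6   0.15] turn -3.0883618045812398 tilt 0.04 q [-0.33  0.34  1.72  0.    1.08 -1.87]
```

Emit:
{"fn": "move_arm", "kwargs": {"targets": [[0, 0.4, -4, 0, -1.5], [0, 0.8, -7, 0, -3], [0, 0.8, -7.5, 0, -3], [0, 0.8, -7.5, 0, -3], [0, 0.8, -7.5, 0, -3]]}}

```text
time: 17.77
tcp_pos: [0.5183, -0.2413, 0.1437]
tcp_rot: [0.024, -3.141, -0.001]
wrist_force: [0.9, -0.1, -0.9]
opening: 0.058
```

```bash
python3 -c "
from h import *
look('top','top5');look('side','side5');go((.518,-.245,.0262),91)"
```

```text
tcp [ 0.5183 -0.2414  0.1439] jaw 90.91 shift [ 0.04 -0.37 11.77] turn -0.09293175903827944 tilt 0.02 q [-0.46  0.37  1.68  0.    1.1  -2.04]
```

View pics/side5.png

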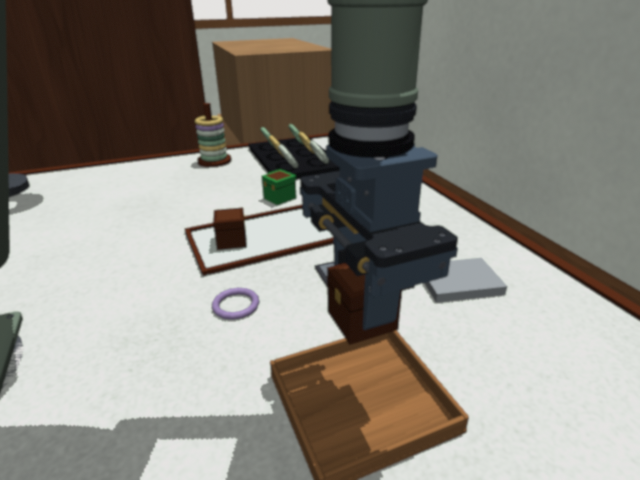

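The box is upright over the far end of the returns tray in the view, as expected at this height. Lowering it gently.

Emit:
{"fn": "move_arm", "kwargs": {"targets": [[0, 0, -0.3, 3, 0], [0, 0, -0.3, 6, 0], [0, 0, -0.3, 8.5, 0], [0, 0, -0.3, 10, 0], [0, 0, -0.3, 11, 0], [0, 0, -0.3, 11.4, 0], [0, 0, -0.3, 11.6, 0], [0, 0, -0.3, 11.6, 0]]}}

```text
time: 18.88
tcp_pos: [0.5185, -0.2456, 0.0284]
tcp_rot: [-0.023, 3.141, -0.001]
wrist_force: [-0.3, 0.6, -1.4]
opening: 0.0579
```

```bash
python3 -c "
from h import *
weigh(6); go((.518,-.245,.0258),91)"
```

```text
F [-0.531 -0.009 -1.206] sd [0.41 0.64 0.57] tau [ 7.0000e-03 -4.5260e+01 -1.7824e+01 -5.0000e-02  5.2000e-02] 19.175 0.0575103075181934 [ 0.51831579 -0.24546449  0.0281585 ]
tcp [ 0.5183 -0.2455  0.0282] jaw 90.83 shift [0.03 0.05 0.24] turn -0.16858980540051505 tilt 0.02 q [-0.46  0.49  1.81  0.    0.84 -2.05]
```

Emit:
{"fn": "move_arm", "kwargs": {"targets": [[0, 0, 0, 0.1, 0], [0, 0, 0, 0.2, 0], [0, 0, 0, 0.2, 0], [0, 0, 0, 0.2, 0]]}}

```text
time: 19.68
tcp_pos: [0.5183, -0.2455, 0.0261]
tcp_rot: [-0.023, 3.141, -0.0]
wrist_force: [-0.6, -0.4, 1.2]
opening: 0.0581
```

```bash
python3 -c "
from h import *
weigh(8)"
```

```text
F [-0.16   0.295  2.656] sd [0.43 0.51 0.89] tau [ 1.9000e-02 -4.3205e+01 -1.7002e+01 -4.7000e-02 -1.7300e-01] 20.075 0.05755467368030231 [ 0.51832306 -0.24545697  0.02611694]
```

The box has touched the floor (about +2.7 N). Releasing.

Emit:
{"fn": "move_arm", "kwargs": {"targets": [[1, 0, 0, 0, 0], [1, 0, 0, 0, 0], [1, 0, 0, 0, 0], [1, 0, 0, 0, 0], [1, 0, 0, -2, 0], [1, 0, 0, -6, 0], [1, 0, 0, -11, 0], [1, 0, 0, -12, 0]]}}

```text
time: 21.08
tcp_pos: [0.5201, -0.2463, 0.1496]
tcp_rot: [-0.023, 3.135, -0.005]
wrist_force: [0.4, -0.4, 0.4]
opening: 0.0909
```

```bash
python3 -c "
from h import *
go((.4497,.1988,.145),78.6)"
```

```text
tcp [ 0.5201 -0.2463  0.1496] jaw 90.84 shift [ 6.39 44.61  0.27] turn 12.23604254946126 tilt 0.41 q [-0.46  0.36  1.67  0.    1.1  -2.05]
```

Emit:
{"fn": "move_arm", "kwargs": {"targets": [[1, 0.9, 6, 0, 1.6], [1, 1.7, 12, 0, 3.2], [1, 2.6, 18, 0, 4.8], [1, 3.4, 24, 0, 6.4], [1, 4.3, 30, 0, 8], [1, 5.2, 36, 0, 10], [1, 6, 41, 0, 12], [1, 6.4, 44.6, 0, 12.2]]}}

```text
time: 22.08
tcp_pos: [0.4464, 0.2014, 0.1451]
tcp_rot: [-0.309, -3.125, 0.001]
wrist_force: [0.5, -0.0, 0.7]
opening: 0.0912
```

Emit:
{"fn": "move_arm", "kwargs": {"targets": [[1, 0, 0, 0, 0], [1, 0, 0, 0, 0], [1, 0, 0, 0, 0]]}}

```text
time: 22.45
tcp_pos: [0.4477, 0.1985, 0.1456]
tcp_rot: [-0.313, -3.125, 0.001]
wrist_force: [-0.3, -0.3, 0.7]
opening: 0.0912
```

```bash
python3 - <<'E'
from h import *
go((.4497,.1988,.0225),78.6); p,d=look('top','top6');look('side','side6')
W=world('top',d);z=W[...,2];m=np.zeros(d.shape,np.uint8);m[240:325,428:508]=((z>.056)&(z<.08))[240:325,428:508]
n,l,s,_=cv2.connectedComponentsWithStats(m)
i=1+s[1:,4].argmax();P=W[l==i];print(s[i],np.median(P[:,2]),cv2.minAreaRect(P[:,:2].astype(np.float32)))
E
```

```text
tcp [0.4477 0.1985 0.1456] jaw 78.55 shift [-0.2   0.07 12.31] turn -0.04726910016650265 tilt 0.05 q [ 0.39  0.24  1.86 -0.    1.04 -0.98]
[455 264  33  31 923] 0.0668957990314558 ((0.5167950391769409, -0.24306398630142212), (0.05881888046860695, 0.05946077033877373), 0.3968885540962219)
```

View pics/top6.png

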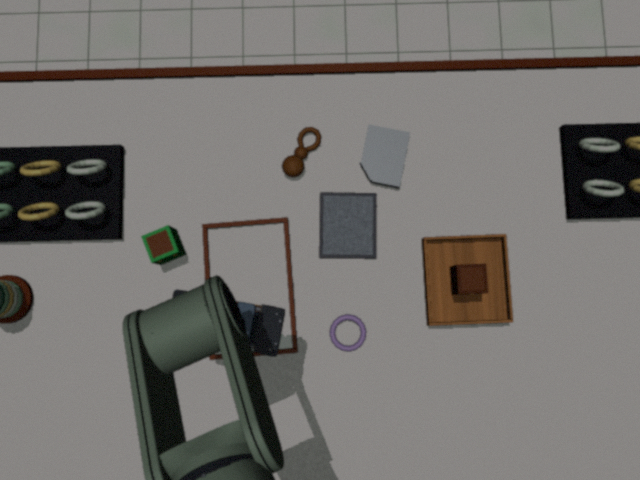

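View pics/side6.png

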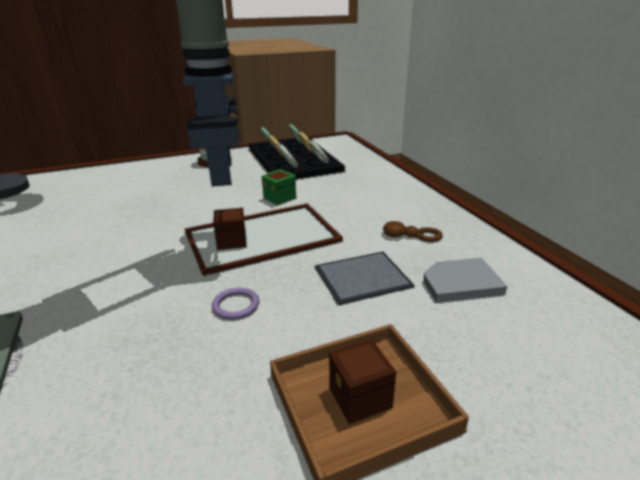

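The light box stands upright in the middle of the returns tray, at top-view (468,279) with its top at z≈0.066. Now the heavy box.

Emit:
{"fn": "move_arm", "kwargs": {"targets": [[1, -0.2, 0.1, 4, 0], [1, -0.2, 0.1, 8, 0], [1, -0.2, 0.1, 10.5, 0], [1, -0.2, 0.1, 12, 0], [1, -0.2, 0.1, 12.2, 0], [1, -0.2, 0.1, 12.2, 0]]}}

```text
time: 23.3
tcp_pos: [0.4504, 0.2, 0.0244]
tcp_rot: [0.312, 3.125, 0.001]
wrist_force: [0.9, -0.0, 0.3]
opening: 0.0912
```

Emit:
{"fn": "move_arm", "kwargs": {"targets": [[1, 0, 0, 0, 0], [0, 0, 0, 0, 0], [0, 0, 0, 0, 0], [0, 0, 0, 0, 0], [0, 0, 0, 0, 0], [0, 0, 0, 0, 0], [0, 0, 0, 0, 0]], "newtons": 30}}

```text
time: 24.18
tcp_pos: [0.4498, 0.2, 0.024]
tcp_rot: [-0.311, -3.126, 0.0]
wrist_force: [-0.9, -2.2, 2.4]
opening: 0.0578
```

```bash
python3 - <<'E'
from h import *
go((.4497,.1988,.0225),78.6)
# pad refine: mask from several frames/thresholds, both cameras
for n,tag,roi in(('top','top6',(310,183,386,268)),('side','side6',(305,245,420,308))):
    p=cv2.imread(f'pics/{tag}.png').astype(int); g=p.mean(2)
    u0,v0,u1,v1=roi; print(n,'pad lum',np.median(g[(v0+v1)//2-8:(v0+v1)//2+8,(u0+u1)//2-8:(u0+u1)//2+8]),'bg',np.median(g[v0:v0+3,u0:u1]))
    c=imaging.calibration(n);K=c['K'];R=cv2.Rodrigues(c['rvec'])[0];t=c['tvec'];o=-R.T@t
    for th in(100,115,125):
        m=(g[v0:v1,u0:u1]<th).astype(np.uint8); m=cv2.morphologyEx(m,cv2.MORPH_CLOSE,np.ones((3,3)))
        k,l,s,_=cv2.connectedComponentsWithStats(m); i=1+s[1:,4].argmax(); v,u=np.nonzero(l==i)
        ray=np.stack([(u+u0-K[0,2])/K[0,0],(v+v0-K[1,2])/K[1,1],np.ones(len(u))],-1)@R
        P=o+ray*((.006-o[2])/ray[:,2])[:,None]
        print(th,P.mean(0).round(4),cv2.minAreaRect(P[:,:2].astype(np.float32)))
E
```

```text
tcp [0.4498 0.2    0.024 ] jaw 78.65 shift [-0.02 -0.12  0.15] turn 0.046272552319521765 tilt 0.02 q [ 0.4   0.4   2.   -0.    0.74 -0.98]
top pad lum 82.33333333333333 bg 134.0
100 [ 0.6378 -0.0066  0.006 ] ((0.6387220025062561, -0.006733551621437073), (0.12039251625537872, 0.1401771456003189), 88.60201263427734)
115 [ 0.6379 -0.0064  0.006 ] ((0.638398289680481, -0.006798841059207916), (0.12272117286920547, 0.14246271550655365), 87.7193603515625)
125 [ 0.6379 -0.007   0.006 ] ((0.6387532949447632, -0.006790250539779663), (0.12454308569431305, 0.14442314207553864), 88.60107421875)
side pad lum 107.33333333333333 bg 190.0
100 [ 0.6257 -0.0326  0.006 ] ((0.6350259184837341, -0.014169268310070038), (0.12098704278469086, 0.13992726802825928), 87.7143783569336)
115 [ 0.633  -0.0176  0.006 ] ((0.634915292263031, -0.01380246877670288), (0.12283732742071152, 0.14081159234046936), 87.70121002197266)
125 [ 0.6331 -0.0176  0.006 ] ((0.6348869204521179, -0.013377681374549866), (0.12426110357046127, 0.142438605427742), 88.06008911132812)
```

Emit:
{"fn": "move_arm", "kwargs": {"targets": [[0, 0, 0, -0.7, 0], [0, 0, 0, -2, 0], [0, 0, 0, -4, 0], [0, 0, 0, -7, 0], [0, 0, 0, -10, 0], [0, 0, 0, -12, 0], [0, 0, 0, -12, 0], [0, 0, 0, -12, 0]]}}

```text
time: 25.18
tcp_pos: [0.4492, 0.2, 0.1434]
tcp_rot: [-0.311, -3.125, 0.001]
wrist_force: [0.1, -0.4, -3.3]
opening: 0.0579
```

```bash
python3 -c "
from h import *
weigh(5);go((.6385,-.008,.144),88.6)"
```

```text
F [ 0.392  0.361 -2.875] sd [0.31 0.81 0.45] tau [ 6.0000e-03 -3.6564e+01 -2.1719e+01  1.2000e-02  9.0000e-02] 25.425 0.0579117992612858 [0.44945519 0.2000609  0.14317574]
tcp [0.4495 0.2001 0.1432] jaw 78.63 shift [-22.63 -16.67  -0.1 ] turn -9.966211170190945 tilt 0.09 q [ 0.4   0.25  1.86  0.    1.04 -0.98]
```

Emit:
{"fn": "move_arm", "kwargs": {"targets": [[0, -1.5, -1.1, 0, -0.7], [0, -4.5, -3.3, 0, -2], [0, -8, -5.9, 0, -3.5], [0, -12, -8.8, 0, -5.3], [0, -16, -11.8, 0, -7], [0, -19.5, -14.4, 0, -8.6], [0, -21.8, -16.1, 0, -9.6], [0, -22.6, -16.7, 0, -10]]}}

```text
time: 26.42
tcp_pos: [0.6391, -0.0093, 0.1429]
tcp_rot: [-0.04, -3.14, -0.0]
wrist_force: [-0.7, -0.4, -2.8]
opening: 0.0577
```

Emit:
{"fn": "move_arm", "kwargs": {"targets": [[0, 0, 0, 0, 0], [0, 0, 0, 0, 0], [0, 0, 0, 0, 0]]}}

```text
time: 26.8
tcp_pos: [0.6379, -0.0071, 0.1441]
tcp_rot: [-0.036, -3.141, -0.0]
wrist_force: [-0.2, -0.2, -3.1]
opening: 0.058
```

```bash
python3 -c "
from h import *
go((.6385,-.008,.126),88.6)"
```

```text
tcp [ 0.6379 -0.0071  0.1441] jaw 88.7 shift [-0.06 -0.09  1.81] turn 0.09565055743375694 tilt 0.02 q [-0.03  0.47  1.52  0.    1.16 -1.58]
```

Emit:
{"fn": "move_arm", "kwargs": {"targets": [[0, -0.1, -0.1, 0.6, 0], [0, -0.1, -0.1, 1.3, 0], [0, -0.1, -0.1, 1.8, 0], [0, -0.1, -0.1, 1.8, 0], [0, -0.1, -0.1, 1.8, 0], [0, -0.1, -0.1, 1.8, 0], [0, -0.1, -0.1, 1.8, 0], [0, -0.1, -0.1, 1.8, 0]]}}

```text
time: 27.8
tcp_pos: [0.6396, -0.0091, 0.1261]
tcp_rot: [0.038, 3.141, 0.0]
wrist_force: [1.1, 0.8, -2.5]
opening: 0.0577
```

```bash
python3 - <<'E'
from h import *
go((.6385,-.008,.126),88.6); weigh(4)
p,d=look('side','side7'); look('top','top7')
W=world('side',d)
E
```

```text
tcp [ 0.6396 -0.0091  0.1261] jaw 88.63 shift [0.11 0.11 0.01] turn 0.031238395982981615 tilt 0.02 q [-0.03  0.48  1.54  0.    1.12 -1.58]
F [ 0.153  0.043 -3.177] sd [0.62 0.27 0.59] tau [-2.0000e-03 -5.0273e+01 -2.2866e+01 -3.3000e-02  7.8000e-02] 28.0 0.05784826166461293 [ 0.6395261  -0.00909993  0.12597587]
```

View pics/side7.png

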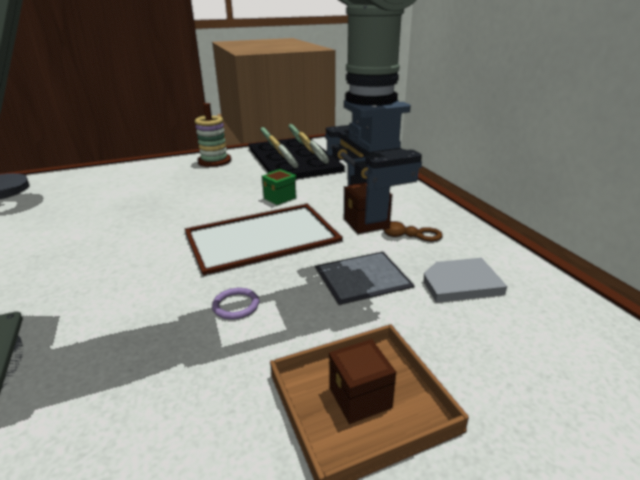

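View pics/top7.png

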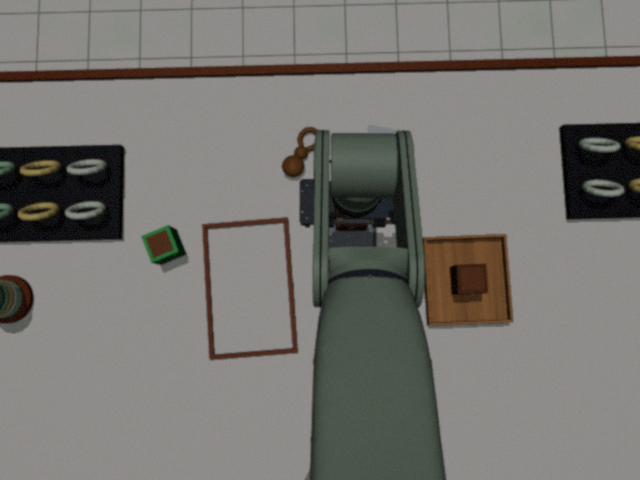

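The box is held upright at side-view (368,205), above the pad at (365,277). The bangle, gourd and slab have not moved. I'll check the underside from the saved depth, then hand in.

```bash
python3 - <<'E'
from h import *
W=world('side',np.load('pics/side7.npy'))
B=W[180:235,340:400].reshape(-1,3); B=B[(abs(B[:,0]-.64)<.05)&(abs(B[:,1]+.009)<.05)]
print(len(B),np.percentile(B,[1,50,99],0).round(4))
s=r.read_state();print(s['qvel'].round(3),s['tcp_pos'],s['opening'],s['time'])
E
```

```text
2203 [[ 0.6085 -0.0535  0.1066]
 [ 0.6235 -0.0392  0.1491]
 [ 0.6658  0.0202  0.1845]]
[ 0.    -0.001 -0.002 -0.     0.002 -0.   ] [ 0.63949415 -0.00906082  0.1259222 ] 0.05781952376203688 28.1
```

The underside is at about z 0.106, which is 10 cm above the pad, and the arm is still.

```bash
python3 -c "
from h import *
print(workorder.close_job())"
```

```text
the job is handed in; nothing more can be done
None
```

The job is handed in. The lighter box is in the returns tray, and the arm is holding the heavier one still and upright over the pad.

- **Weighing:** I lifted each box in turn. The far one read about 1.25 N and the near one about 3.2 N (the empty gripper read about 0.1 N), so the near box holds the stone.
- **Lighter box:** I lowered it until it touched the floor of the returns tray, then let go. A later picture showed it upright in the middle of the tray, with its top at about 66 mm.
- **Heavier box:** At hand-in it was held at (0.6395, -0.009). Its underside was at about z 0.106, which is 10 cm above the pad. The tilt was about 0.02°, the joints were almost at rest and the wrist still read about 3.2 N.
- **Other objects:** The bangle, gourd, slab and green look-alike showed no movement in the last pictures. The clock read about 28 s.

**A disagreement:** the cameras did not agree on the pad's centre. The top view put it at (0.6385, -0.007) and the side view at (0.635, -0.014). I aimed between them in y but kept the top view's x, so the box may be off centre by about 5 mm.

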